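# Set the score plate in the leaning tile holder

## Robot

A 6-joint arm with a two-finger parallel gripper is mounted at the origin on the work surface. World frame = base frame: x ahead of the robot, y to its left, z up, the work surface at z = 0. Lengths are in m, angles in rad, forces in N, time in s.
With the tool pointing down it reaches from about 0.35 to 0.875 m from the base axis. Payload 4.2 kg.
Tool frame: the origin (TCP) lies midway between the tips of the shut fingers; the grasp point (between the pads) lies 19 mm behind it; z points along the fingers, y is the line along which they close (so a half turn about z gives the same grasp; the last joint's range is limited). The gripper opens to 87 mm and grips with 3 to 60 N. Pads are 19 mm wide; open, the fingers measure 117 mm over their backs; the gripper's body (75 mm by 190 mm) begins 51 mm behind the grasp point.
Start: joints at [-0.989, 0.385, 0.008, 0, -1.194, -0.259], TCP at [0.198, -0.593, 0.223] pointing down, gripper open.
Joint ranges: [-3.14, 3.14], [-1.21, 2.06], [-1.07, 1.41], [-3.16, 2.05], [-2.99, -0.16], [-3.1, 3.1]. Speed limits (rad/s): [2.79, 2.79, 3.14, 3.14, 3.14, 3.14].

## Interface

Orientations are given as a unit quaternion [w, x, y, z].
In Python, from cell import status, imaging, job gives the robot as it stands. The module is installed in compiled form; this text tells all that it offers.
- The arm moves only by the tool step_arm, never from a script. Its arguments are lists of equal length, an entry for each row: "travel": the shift along the tool's x, y, z each as a share of 0.6 m, from -1 to 1, a list of three; "twist": the turn, a rotation vector about the tool's x, y, z each as a share of 360 degrees, from -1 to 1, a list of three; "fingers": the closure, from -1 (fully open) to 1 (shut). A call has exactly 10 rows; each row is the pose to reach, as a shift and turn from the pose commanded when the call began, along the tool's axes at that moment, turning the shorter way round; what a row does not reach only later rows make up. A row lasts 1/8 s, in which the tool goes at most 62.5 mm and 10.7 degrees, less where a joint would pass 70% of its speed; a pose out of reach is approached as far as the arm can. A call with a number of a shift or a turn outside -1 to 1 is refused whole. A call with a gripper value outside its range is refused whole. The fingers move at their own pace and stop on an object; "newtons" is the grip in N (left out, the last holds). Time passes only in rows, so rows that repeat a pose let the fingers close, or fill a call up. It gives the time, the measured TCP pose, the force, the opening and the grip force at its end, in the units of the state.
- status.get_state(): the state, without advancing time (a new reading comes with each control period).
- imaging.capture(name): name is "scene" or "top" or "wrist"; returns a dict with "color" (384x512x3 uint8, red, green, blue), "depth" (384x512 float32, m along the optical axis (not along the pixel's ray), 0 where there is no reading), "camera_matrix" (3x3 intrinsics, pixels), "R" (3x3) and "t" (3): a world point X has camera coordinates R X + t; the wrist camera has in their place "hand_eye" (4x4, takes a point from camera to tool coordinates, whose origin is the TCP and whose axes are the flange's). Camera axes: x right, y down, z forward; pixel columns grow to the right and rows downward; lengths in m; the calibration is good to about 2 mm. A picture is of the moment at which its call begins: read the wrist's pose just before it.
- job.close_job(): hands the job in; it is judged then, once.
The state is a dict: "t": time; "qpos": joint angles; "dq": joint speeds; "effort": joint torques, N m; "position": TCP position; "eef_rot": TCP orientation; "wrist_force": force on the tool from outside, world axes, zero at the start; "moment": the same for the moment, N m; "gripper_width": opening from 0.0 (shut) to 1.0 (fully open); "grip_force": force on a finger pad.
Only numpy, scipy, OpenCV 4.12 (cv2) and the standard library are available. Lean on these libraries where they do the work, as an engineer would, in place of code of your own. Each camera call takes 0.05 s, during which the arm holds its last target. There are 200 camera calls.

## Task

Take the ivory score plate out of the middle bay of the chip box and slide it, long edge first, down into the leaning slot of the grey acrylic tile holder until that edge sits fully home on the bottom of the slot, then let go of it. Either face may show. Leave the cup, the bowl and the two dice where they are.

Things in the scene. Friction and masses are not known exactly. Their poses are not given: they have to be found in the camera images.
- plate: Score plate: a flat ivory slab with three printed rings on both faces (both faces alike), 130 long (its y) x 100 tall (its z) x 10 thick (its x) mm, about 155 g, loose. It starts standing on a long edge in the middle bay of the chip box and may lean a little. Origin: middle of the lower long edge face; z points up through the plate to its upper long edge; x is normal to the faces.
- plate_mid (a point): The centre of the score plate, 50 mm along its z from its origin.
- chip_box: Open black plastic chip box, fixed to the table, 110 (x) x 150 (y) x 45 high mm, a grey latch on its -x side, a row of chips on each side of the middle bay, level below the rim. The middle bay runs along y: 14 wide (x) x 142 long (y), open above, floor 4 mm above the table. Origin: centre of the underside, z up.
- holder: Grey acrylic tile holder, fixed to the table: base 130 (x, from -60 to +70) x 160 (y) x 8 mm, five mahjong tiles standing on its +x side (tops 43 mm above the table), and the leaning slot over its middle. The slot leans 30 degrees from upright, its mouth towards the holder's -x. Origin: on the table under the slot's floor centre; z up.
- slot: The holder's leaning slot. Origin: centre of its floor, 43 mm above the table. z points up out of the slot along the insertion line (30 degrees from vertical, towards the holder's -x); y runs along the slot, x across. Inside 13 wide (x) x 136 long (y) x 40 deep mm, ends closed, walls 5 mm; lips above the long walls flare outwards, tops 50 mm from the floor along z.
- cup: Stainless steel cup, 72 mm across the rim, 85 mm high, loose bystander. Origin: centre of underside.
- bowl: Small white ceramic bowl, 110 mm across, 45 mm high, loose bystander. Origin: centre of underside.
- die_a: White die, a 22 mm cube, loose bystander. Origin: centre of underside.
- die_b: White die, a 22 mm cube, loose bystander. Origin: centre of underside.
Not all that is in view belongs to the job. Of the things that look like the plate, take the one that is farthest from the robot's base at the start. Of the things shaped like the holder, the grey one is meant.

How it is judged:
By the outcome, as a careful person would: the job done as asked, in the order asked, and still so for the second after the job is handed in, with the robot touching nothing.
It also fails if it takes over 42 s, if anything falls off the work surface, if the arm or the gripper's body presses on something with over 40 N, if the wrist force passes 120 N, or if a joint passes its speed limit or range.

## Working session

There is one attempt and no reset: what is moved stays moved. The work goes in short steps, Python scripts to look and compute and a tool call to move; the robot and the scene stay as the last step left them, time stands still between calls to the robot, and variables do not carry over. Pictures are saved under pics/ and viewed, at most 10 in all, crops included, and the job is handed in when it is done.

Besides the shell and the picture viewer there is one more tool, called as name(argument=value, ...), one argument or row to a line, values as JSON. step_arm: Moves the arm, as the interface text tells. Shift numbers are shares of 0.6 m and turn numbers shares of 360 degrees, none past 1 either way. Its arguments: {"type":"object","properties":{"travel":{"type":"array","items":{"type":"array","items":{"type":"number"}}},"twist":{"type":"array","items":{"type":"array","items":{"type":"number"}}},"fingers":{"type":"array","items":{"type":"number"}},"newtons":{"type":"number"}},"required":["travel","twist","fingers"]}

```bash
mkdir -p pics
cat > h.py <<'E'
import numpy as np, cv2, pickle
from scipy.spatial.transform import Rotation as Ro
from cell import status, imaging, job
def cap(n):
    s=status.get_state(); c=imaging.capture(n); 
    K=c["camera_matrix"]; d=c["depth"]; v,u=np.mgrid[:384,:512]
    P=np.stack([(u-K[0,2])*d/K[0,0],(v-K[1,2])*d/K[1,1],d],-1)
    if n=="wrist":
        H=np.array(c["hand_eye"]); P=P@H[:3,:3].T+H[:3,3]
        q=s["eef_rot"]; R=Ro.from_quat([q[1],q[2],q[3],q[0]]).as_matrix()
        P=P@R.T+np.array(s["position"])
    else: P=(P-c["t"])@np.array(c["R"])
    P[d==0]=np.nan
    return c["color"],P,s
E
python3 - <<'E'
from h import *
s=status.get_state(); print(s)
for n in("scene","top"):
    C,P,_=cap(n); pickle.dump((C,P),open(n+".pkl","wb"))
    im=cv2.resize(C[...,::-1],(768,576),interpolation=cv2.INTER_CUBIC); cv2.imwrite(f"pics/{n}0.png",im)
E
```

```text
{'t': 0.0, 'qpos': array([-9.89414770e-01,  3.85559059e-01,  6.63984084e-03, -4.94552205e-04,
       -1.19403241e+00, -2.58581982e-01]), 'dq': array([ 0.00099825, -0.00207893,  0.0004241 , -0.0001464 ,  0.00076393,
       -0.00122412]), 'effort': array([ 5.73046927e-04, -3.90663350e+01,  1.87407804e+01,  4.21986982e+00,
        1.11073803e-02, -1.76455023e-04]), 'position': array([ 0.19807635, -0.59214276,  0.22146426]), 'eef_rot': array([-2.29545448e-04, -1.60609822e-01,  9.87017361e-01,  1.07771379e-03]), 'wrist_force': array([-0.09232759, -0.49361938, -0.00509898]), 'moment': array([ 0.03640705, -0.02391678,  0.07738213]), 'grip_force': 0.0, 'gripper_width': 1.0032680281469284}
```

View pics/scene0.png

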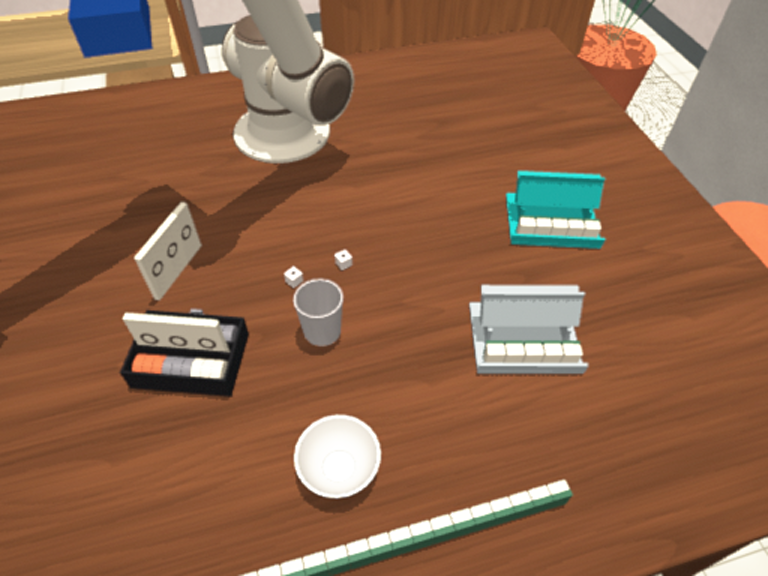

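View pics/top0.png

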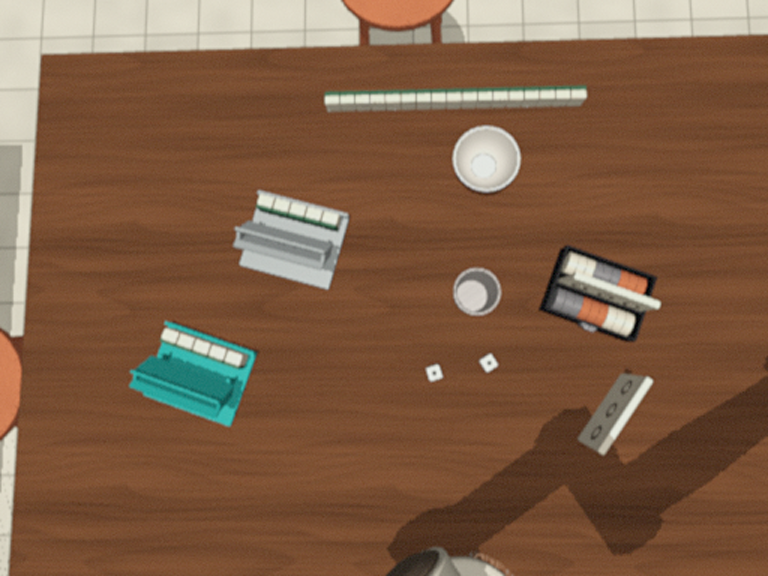

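Lookalikes for the plate, in scene pixels: the ivory plate standing in the box at (175,333) and a loose one at (170,250), which is nearer the base. I choose the one in the box. Holder candidates: grey at (530,330) and teal at (555,210). I choose the grey one. Next I measure both and check the plate in a crop.

Run:
```python
from h import *
C1,P1=pickle.load(open("scene.pkl","rb")); C2,P2=pickle.load(open("top.pkl","rb"))
def at(P,x,y): return np.round(P[int(y/1.5),int(x/1.5)],3)
print("top: box",at(P2,610,290),"decoy",at(P2,615,410),"holder",at(P2,295,235),"cup",at(P2,477,290),"bowl",at(P2,487,160),"die",at(P2,434,373),at(P2,489,362),"table",at(P2,420,450))
print("scene table",at(P1,420,450),"box",at(P1,175,333),"holder",at(P1,530,310))
def rect(p): 
    r=cv2.minAreaRect((p[:,:2]*1000).astype(np.float32)); return np.round(r[0],1),np.round(r[1],1),round(r[2],1)
def crop(P,C,x0,x1,y0,y1):
    m=np.zeros(P.shape[:2],bool); m[int(y0/1.5):int(y1/1.5),int(x0/1.5):int(x1/1.5)]=1; m&=np.isfinite(P[...,0]); return P[m],C[m].astype(int)
def pl(p):
    for _ in range(4):
        c=p.mean(0); n=np.linalg.svd(p-c,full_matrices=0)[2][2]; d=np.abs((p-c)@n); p=p[d<max(.002,2*d.std())] if 0 else p[d<.004] if _ else p
    return c.round(4),(n*np.sign(n[0])).round(3),len(p)
for nm,P,C,b,h in (("scene",P1,C1,(110,260,300,405),(460,600,275,385)),("top",P2,C2,(530,670,235,350),(225,360,180,300))):
    p,c=crop(P,C,*b); k=p[:,2]>.012; print(nm,"box foot",rect(p[k&(p[:,2]<.05)]))
    rim=k&(p[:,2]<.052)&(p[:,2]>.037)&(c.max(1)<70); print(" rim",rim.sum(),rect(p[rim]))
    q=p[(p[:,2]>.055)]; print(" plate",len(q),rect(q),"zmax",np.percentile(q[:,2],[50,98]).round(4),"plane",pl(q))
    t=q[q[:,2]>.095]; print(" top edge",len(t),rect(t) if len(t)>3 else 0)
    p,c=crop(P,C,*h); z=p[:,2]; print(" holder foot",rect(p[(z>.004)&(z<.05)]),"base",rect(p[(z>.005)&(z<.012)]))
    t=p[z>.05]; print(" slot",len(t),rect(t),"z",np.percentile(t[:,2],[50,98]).round(4),"plane",pl(t))
    t=p[z>.08]; print(" lips",len(t),rect(t))
    t=p[(z>.036)&(z<.05)&(c.min(1)>190)];print(" tiles",len(t),rect(t))
cv2.imwrite("pics/crop1.png",np.hstack([cv2.resize(C1[195:270,70:170,::-1],(400,300)),cv2.resize(C1[180:255,305:405,::-1],(400,300))]))
```

```text
top: box [ 0.519 -0.218  0.106] decoy [ 0.34  -0.231  0.068] holder [0.621 0.265 0.052] cup [ 0.531 -0.036  0.003] bowl [ 0.756 -0.056  0.005] die [0.395 0.04  0.02 ] [ 0.412 -0.05   0.022] table [0.267 0.063 0.002]
scene table [ 0.752  0.061 -0.001] box [ 0.525 -0.232  0.077] holder [0.614 0.273 0.066]
scene box foot (array([ 519.1, -226.4]), array([152. , 120.1]), 69.0)
 rim 671 (array([ 523. , -226.8]), array([149.4, 112.5]), 68.9)
 plate 1042 (array([ 520.8, -230.8]), array([132. ,  13.5]), 69.6) zmax [0.0872 0.1044] plane (array([ 0.5249, -0.2309,  0.0833]), array([ 0.933, -0.356,  0.047]), 903)
 top edge 390 (array([ 520.7, -230.8]), array([132. ,  12.8]), 69.3)
 holder foot (array([622.1, 273.3]), array([160.1, 129.5]), 74.0) base (array([622.1, 273.1]), array([159.7, 129.3]), 73.9)
 slot 1560 (array([602. , 279.6]), array([147.3,  48.5]), 74.2) z [0.0736 0.0922] plane (array([0.6148, 0.2751, 0.065 ]), array([ 0.788, -0.228,  0.573]), 567)
 lips 314 (array([595.5, 281.5]), array([146.8,  30. ]), 75.5)
 tiles 461 (array([652.9, 264.6]), array([136.4,  49.9]), 76.4)
top box foot (array([ 518.5, -224.6]), array([150.9, 119.1]), 68.8)
 rim 396 (array([ 521.2, -225.9]), array([151. , 108.5]), 69.1)
 plate 549 (array([ 519.7, -228.7]), array([130.2,  11.2]), 69.2) zmax [0.101  0.1064] plane (array([ 0.5172, -0.2279,  0.0893]), array([ 0.928, -0.36 , -0.098]), 443)
 top edge 318 (array([ 520.1, -229. ]), array([130. ,  10.7]), 68.9)
 holder foot (array([628.7, 278.3]), array([226.4, 196.5]), 88.0) base (array([625.7, 282.2]), array([180.4, 205.4]), 3.0)
 slot 1126 (array([602.4, 280.9]), array([147.5,  48.9]), 74.1) z [0.074  0.0943] plane (array([0.6086, 0.2758, 0.0644]), array([ 0.51 , -0.14 ,  0.849]), 253)
 lips 204 (array([594.1, 282. ]), array([144.7,  30.7]), 74.2)
 tiles 333 (array([666.7, 262.6]), array([134.3,  46.5]), 60.8)
```

View pics/crop1.png

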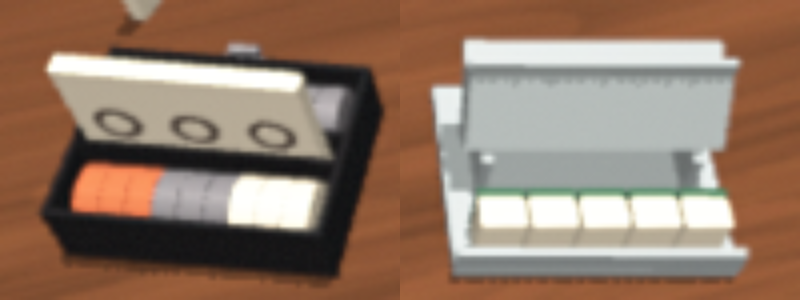

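The crop confirms it: the ivory plate with three rings stands in the box's middle bay, its face at crop (190,110). On the right is the grey holder, its slot lips at crop (600,60) and tiles at (610,215). Sizes and heights match the description. Next I work out the move to hover above the plate.

```bash
cat >> h.py <<'E'
def pose(yaw_x,tilt=0.):
    "tool R: closing y along -(body x), z down the body's -z; body x at yaw, leaning tilt towards its -x"
    B=Ro.from_euler('ZY',[yaw_x,-tilt],degrees=True)   # body frame
    return B*Ro.from_matrix(np.array([[0,-1,0],[-1,0,0],[0,0,-1.]]))
def rot(s): q=s["eef_rot"]; return Ro.from_quat([q[1],q[2],q[3],q[0]])
def go(p,R,p0=None,R0=None):
    s=status.get_state(); p0=s["position"] if p0 is None else p0; R0=rot(s) if R0 is None else R0
    print("travel",np.round(R0.inv().apply(np.array(p)-p0)/.6,4),"twist",np.round((R0.inv()*R).as_rotvec(degrees=True)/360,4))
def show():
    s=status.get_state(); print("t",round(s["t"],2),"p",s["position"].round(4),"R",rot(s).as_matrix().round(3).tolist(),"F",s["wrist_force"].round(2),"w",round(s["gripper_width"],3),"g",round(s["grip_force"],1),"q",s["qpos"].round(3))
E
python3 - <<'E'
from h import *
show(); go([.5204,-.2298,.2],pose(-21))
E
```

```text
t 0.1 p [ 0.1981 -0.5922  0.2216] R [[-0.948, -0.317, -0.001], [-0.317, 0.948, 0.002], [0.0, 0.002, -1.0]] F [-0.37  0.45  0.77] w 0.998 g 0.0 q [-0.989  0.385  0.007 -0.    -1.194 -0.259]
travel [-0.7009  0.4025  0.0367] twist [ 3.000e-04  1.000e-04 -1.403e-01]
```

step_arm(
  travel=[
    [-0.09,0.05,0],
    [-0.18,0.1,0],
    [-0.27,0.15,0],
    [-0.36,0.2,0],
    [-0.45,0.25,0.01],
    [-0.53,0.3,0.01],
    [-0.62,0.35,0.02],
    [-0.701,0.4025,0.037],
    [-0.701,0.4025,0.037],
    [-0.701,0.4025,0.037],
  ],
  twist=[
    [0,0,-0.02],
    [0,0,-0.04],
    [0,0,-0.06],
    [0,0,-0.08],
    [0,0,-0.1],
    [0,0,-0.12],
    [0,0,-0.14],
    [0,0,-0.14],
    [0,0,-0.14],
    [0,0,-0.14],
  ],
  fingers=[-1,-1,-1,-1,-1,-1,-1,-1,-1,-1],
)

```text
t: 1.35
position: [0.5202, -0.2301, 0.1999]
eef_rot: [-0.0, -0.566, 0.824, 0.0]
wrist_force: [0.1, -0.6, 0.4]
gripper_width: 1.002
grip_force: 0.0
```

Run:
```python
from h import *
show()
C,P,s=cap("wrist"); cv2.imwrite("pics/w1.png",cv2.resize(C[...,::-1],(768,576)))
q=P[np.isfinite(P[...,0])&(P[...,2]>.055)&(P[...,2]<.12)]
q=q[np.hypot(q[:,0]-.52,q[:,1]+.23)<.09]
if len(q):
    B=Ro.from_euler('Z',-21,degrees=True)
    t=q[q[:,2]>.095]; r=cv2.minAreaRect((t[:,:2]*1000).astype(np.float32)); print(len(t),r,t[:,2].mean())
    for a,b in((.055,.07),(.07,.085),(.085,.098),(.098,.12)):
        k=B.inv().apply(q[(q[:,2]>a)&(q[:,2]<b)]-[.5204,-.2298,0])
        if len(k): print(a,len(k),np.percentile(k,[3,50,97],axis=0).round(4)[:,:2].tolist())
go([.5204,-.2298,.065],pose(-21))
```

```text
t 1.35 p [ 0.5202 -0.2301  0.1999] R [[-0.36, -0.933, -0.001], [-0.933, 0.36, 0.0], [0.0, 0.001, -1.0]] F [ 0.12 -0.63  0.36] w 1.002 g 0.0 q [-0.132  0.308 -0.167  0.    -1.098 -0.236]
1183 ((518.3343505859375, -227.9722442626953), (130.22096252441406, 9.757474899291992), 68.75379943847656) 0.10371217338413008
0.055 18 [[-0.0067, -0.0641], [0.0018, -0.064], [0.003, 0.0431]]
0.07 3 [[-0.0066, -0.064], [-0.0009, -0.064], [0.0001, -0.064]]
0.085 7 [[-0.0058, -0.0641], [-0.0029, -0.0641], [0.002, -0.064]]
0.098 1183 [[-0.0071, -0.0615], [-0.0028, -0.0079], [0.0021, 0.0614]]
travel [-0.0017 -0.0003  0.2253] twist [ 0.0001 -0.     -0.0004]
```

View pics/w1.png

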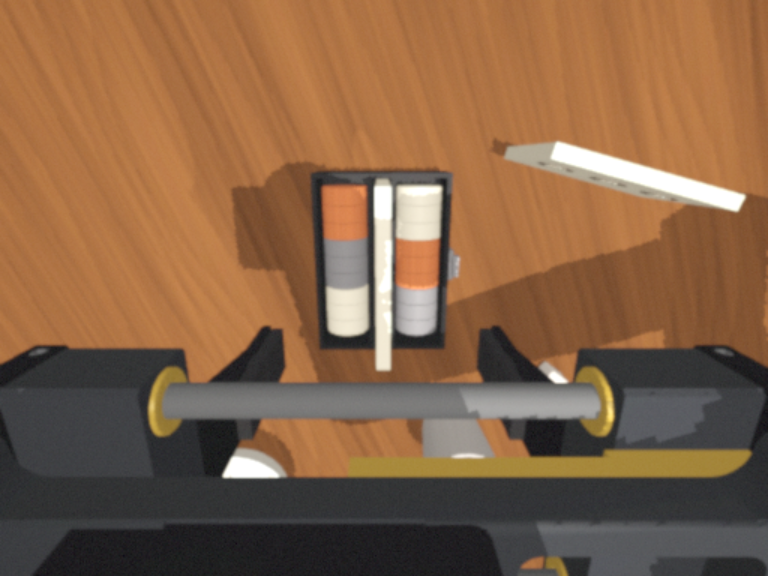

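The wrist view shows the plate edge upright in the bay, from (383,180) to (383,370), between the finger planes. It is centred within about 2 mm of the earlier fix. Now I descend and grip.

step_arm(
  travel=[
    [-0.0015,0.0027,0.04],
    [-0.0015,0.0027,0.1],
    [-0.0015,0.0027,0.16],
    [-0.0015,0.0027,0.2],
    [-0.0015,0.0027,0.223],
    [-0.0015,0.0027,0.223],
    [-0.0015,0.0027,0.223],
    [-0.0015,0.0027,0.223],
    [-0.0015,0.0027,0.223],
    [-0.0015,0.0027,0.223],
  ],
  twist=[
    [0,0,0],
    [0,0,0],
    [0,0,0],
    [0,0,0],
    [0,0,0],
    [0,0,0],
    [0,0,0],
    [0,0,0],
    [0,0,0],
    [0,0,0],
  ],
  fingers=[-1,-1,-1,-1,-1,-1,0.5,1,1,1],
  newtons=25,
)

```text
t: 2.65
position: [0.5195, -0.2288, 0.0669]
eef_rot: [0.0, -0.566, 0.825, -0.0]
wrist_force: [-0.0, -0.2, -0.2]
gripper_width: 0.631
grip_force: 0.0
```

step_arm(
  travel=[
    [0,0,0],
    [0,0,0],
    [0,0,0],
    [0,0,0],
    [0,0,-0.01],
    [0,0,-0.03],
    [0,0,-0.07],
    [0,0,-0.13],
    [0,0,-0.2],
    [0,0,-0.25],
  ],
  twist=[
    [0,0,0],
    [0,0,0],
    [0,0,0],
    [0,0,0],
    [0,0,0],
    [0,0,0],
    [0,0,0],
    [0,0,0],
    [0,0,0],
    [0,0,0],
  ],
  fingers=[1,1,1,1,1,1,1,1,1,1],
  newtons=25,
)

```text
t: 3.9
position: [0.5197, -0.2289, 0.2195]
eef_rot: [0.001, -0.566, 0.825, -0.001]
wrist_force: [0.4, 0.2, -1.2]
gripper_width: 0.111
grip_force: 25.0
```

```bash
cat >> h.py <<'E'
def inhand():
    for n in("scene","top","wrist"):
        C,P,s=cap(n); R=rot(s); C=C.astype(int)
        L=R.inv().apply((P.reshape(-1,3)-s["position"])).reshape(P.shape)
        m=np.isfinite(L[...,0])&(np.abs(L[...,0])<.09)&(np.abs(L[...,1])<.02)&(L[...,2]>-.045)&(L[...,2]<.075)&(C.min(-1)>110)&(C[...,0]-C[...,2]>5)
        m&=P[...,2]>.1
        q=L[m]
        if len(q)<50: print(n,"few",len(q)); continue
        print(n,len(q),"tool-frame pct 1/50/99",np.percentile(q,[1,50,99],axis=0).round(4).tolist())
        f=q[(q[:,2]>.0)]  # face below fingers
        if len(f)>50:
            c=f.mean(0); k=np.linalg.svd(f-c,full_matrices=0)[2][2]; k*=np.sign(k[1]); print("  face n",k.round(3),"c",c.round(4))
        h=cv2.minAreaRect((q[:,[0,2]]*1000).astype(np.float32)); print("  xz rect",np.round(h[0],1),np.round(h[1],1),round(h[2],1))
E
python3 - <<'E'
from h import *
show(); inhand()
C,P,s=cap("scene"); cv2.imwrite("pics/s2.png",cv2.resize(C[130:300,20:240,::-1],(792,576)))
E
```

```text
t 3.9 p [ 0.5197 -0.2289  0.2195] R [[-0.36, -0.933, 0.003], [-0.933, 0.36, -0.001], [-0.0, -0.003, -1.0]] F [ 0.41  0.24 -1.23] w 0.111 g 25.0 q [-0.13   0.289 -0.142  0.    -1.137 -0.239]
scene 1639 tool-frame pct 1/50/99 [[-0.0641, -0.0082, -0.0352], [-0.0264, -0.0064, 0.024], [0.0617, 0.003, 0.065]]
  face n [ 0.014  1.    -0.004] c [-0.0126 -0.0063  0.0375]
  xz rect [ 0.5 15.3] [131.1 102.7] 0.3
top few 0
wrist 2424 tool-frame pct 1/50/99 [[-0.0281, -0.0042, -0.0365], [0.0258, 0.001, -0.035], [0.0649, 0.0063, 0.0478]]
  face n [-1.     0.001 -0.002] c [0.0647 0.001  0.0286]
  xz rect [ 42.6 -10. ] [135.4  69.3] 46.1
```

View pics/s2.png

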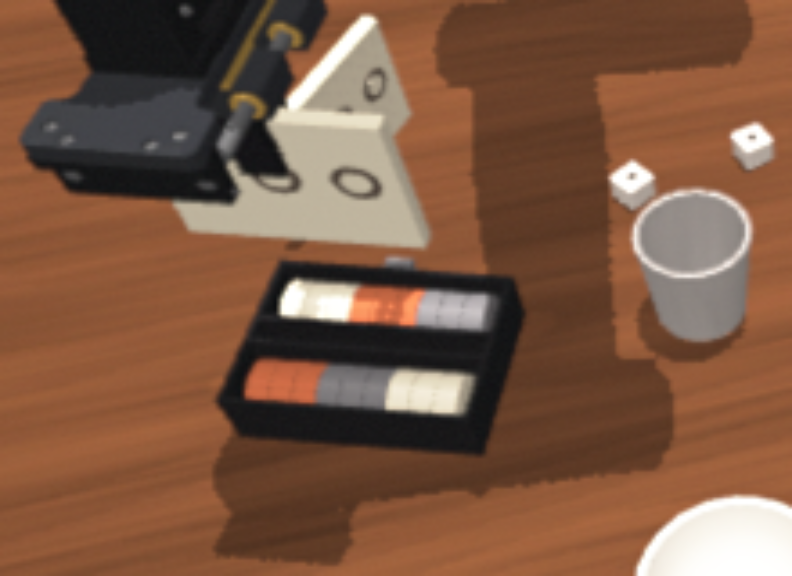

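The plate is held square, with its lower edge about 63.5 mm below the TCP, and the box is left in place. The decoy is behind it at (365,70), undisturbed. Next I go to a point on the insertion line, 200 mm from the slot floor.

```bash
cat >> h.py <<'E'
F=np.array([.6173,.2747,.043]); YAW=-16.
def slot(d,F=F,yaw=YAW): 
    R=pose(yaw,30); return F-R.apply([0,0,1])*d, R
E
python3 - <<'E'
from h import *
p,R=slot(.2); print(p,R.as_matrix().round(3)); go(p,R)
E
```

```text
[0.52117383 0.30226374 0.21620508] [[-0.276 -0.832  0.481]
 [-0.961  0.239 -0.138]
 [ 0.    -0.5   -0.866]]
travel [-0.8265  0.3156  0.0018] twist [ 0.0832 -0.0036 -0.014 ]
```

step_arm(
  travel=[
    [-0.05,0.02,-0.02],
    [-0.13,0.05,-0.04],
    [-0.22,0.085,-0.05],
    [-0.31,0.12,-0.05],
    [-0.4,0.155,-0.05],
    [-0.49,0.19,-0.05],
    [-0.58,0.225,-0.05],
    [-0.67,0.26,-0.03],
    [-0.76,0.29,-0.01],
    [-0.8265,0.3156,0.0018],
  ],
  twist=[
    [0,0,0],
    [0,0,0],
    [0.01,0,0],
    [0.02,0,-0.002],
    [0.035,-0.001,-0.004],
    [0.05,-0.002,-0.007],
    [0.065,-0.003,-0.01],
    [0.075,-0.003,-0.012],
    [0.0832,-0.0036,-0.014],
    [0.0832,-0.0036,-0.014],
  ],
  fingers=[1,1,1,1,1,1,1,1,1,1],
)

```text
t: 5.35
position: [0.5194, 0.3025, 0.2121]
eef_rot: [0.153, -0.583, 0.77, -0.208]
wrist_force: [-0.4, -0.9, -1.3]
gripper_width: 0.115
grip_force: 25.0
```

step_arm(
  travel=[
    [0,0,0],
    [0,0,0],
    [0,0,0],
    [0,0,0],
    [0,0,0],
    [0,0,0],
    [0,0,0],
    [0,0,0],
    [0,0,0],
    [0,0,0],
  ],
  twist=[
    [0,0,0],
    [0,0,0],
    [0,0,0],
    [0,0,0],
    [0,0,0],
    [0,0,0],
    [0,0,0],
    [0,0,0],
    [0,0,0],
    [0,0,0],
  ],
  fingers=[1,1,1,1,1,1,1,1,1,1],
)

```text
t: 6.6
position: [0.5213, 0.302, 0.2154]
eef_rot: [0.155, -0.582, 0.771, -0.207]
wrist_force: [0.5, -0.6, -2.9]
gripper_width: 0.111
grip_force: 25.0
```

Run:
```python
from h import *
show(); p,R=slot(.2); go(p,R); go(*slot(.135)); inhand()
C,P,s=cap("scene"); a=cv2.resize(C[110:260,280:410,::-1],(400,462)); pickle.dump((C,P,s),open("s3.pkl","wb"))
C,P,s=cap("wrist"); pickle.dump((C,P,s),open("w3.pkl","wb"));b=cv2.resize(C[...,::-1],(400,300)); b=np.vstack([b,np.zeros((162,400,3),np.uint8)])
cv2.imwrite("pics/s3.png",np.hstack([a,b]))
```

```text
t 6.6 p [0.5213 0.302  0.2154] R [[-0.275, -0.833, 0.48], [-0.961, 0.238, -0.138], [0.001, -0.5, -0.866]] F [ 0.48 -0.58 -2.91] w 0.111 g 25.0 q [ 0.969  0.223 -0.594  0.782 -0.738 -1.835]
travel [-0.0003 -0.0004 -0.0012] twist [ 0.0001 -0.0001  0.0002]
travel [-0.0004 -0.0005  0.1071] twist [ 0.0001 -0.0001  0.0002]
scene 2657 tool-frame pct 1/50/99 [[-0.062, -0.0087, -0.0333], [0.0061, -0.0054, 0.0184], [0.0664, 0.0006, 0.0647]]
  face n [-0.001  1.    -0.001] c [ 0.0027 -0.0055  0.0343]
  xz rect [ 1.8 16.2] [130.7 100.6] 0.0
top 794 tool-frame pct 1/50/99 [[-0.014, -0.0077, -0.036], [0.0382, -0.0062, 0.0148], [0.0656, 0.0033, 0.0641]]
  face n [-0.008  1.    -0.003] c [ 0.0303 -0.0063  0.037 ]
  xz rect [23.3 14.6] [103.4  85.5] 89.6
wrist 2207 tool-frame pct 1/50/99 [[-0.0282, -0.0043, -0.0372], [0.0229, 0.0014, -0.0357], [0.0648, 0.0069, 0.0492]]
  face n [-1.     0.002 -0.002] c [0.0647 0.0011 0.0272]
  xz rect [ 41.9 -11.1] [134.6  68.5] 45.5
```

View pics/s3.png

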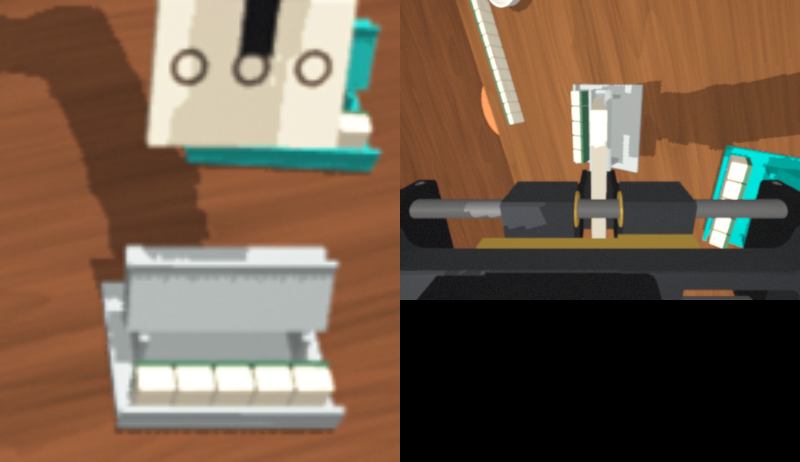

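The plate hangs over the holder on the insertion line, its lower edge at crop (150–360,145). The slot lips are at (125–335,255). I compare slot and plate within the same camera to take out the calibration bias.

Run:
```python
from h import *
R=pose(YAW,30)
S=R*Ro.from_matrix(np.array([[0,-1,0],[-1,0,0],[0,0,-1.]]).T)  # slot frame
C1,P1=pickle.load(open("scene.pkl","rb")); C2,P2=pickle.load(open("top.pkl","rb")); C3,P3,_=pickle.load(open("w3.pkl","rb"))
for n,P in(("scene",P1),("top",P2),("wrist",P3)):
    L=S.inv().apply(P.reshape(-1,3)-F); L=L[np.isfinite(L[:,0])&(np.abs(L[:,0])<.03)&(np.abs(L[:,1])<.085)&(L[:,2]>-.01)&(L[:,2]<.06)]
    if len(L)<20: print(n,len(L)); continue
    b=L[(L[:,2]>.01)&(L[:,2]<.05)]; print(n,len(L),"y ext",np.percentile(b[:,1],[.5,99.5]).round(4),"z99.5",np.percentile(L[:,2],99.5).round(4))
    w=L[(np.abs(L[:,1])<.06)]
    for a in np.arange(0,.055,.005):
        k=w[(w[:,2]>=a)&(w[:,2]<a+.005)]
        if len(k)>5: print("  z",round(a,3),len(k),np.percentile(k[:,0],[3,25,50,75,97]).round(4))
    f=w[(w[:,0]>.008)&(w[:,0]<.016)&(w[:,2]>.008)&(w[:,2]<.035)]
    if len(f)>30:
        A=np.c_[np.ones(len(f)),f[:,1:]]; print("  outer wall x=",np.linalg.lstsq(A,f[:,0],rcond=None)[0].round(4))
```

```text
scene 1841 y ext [-0.0728  0.0728] z99.5 0.05
  z 0.0 105 [0.0069 0.0078 0.0089 0.0096 0.011 ]
  z 0.005 110 [0.0067 0.0079 0.0088 0.0099 0.011 ]
  z 0.01 110 [0.006  0.0078 0.0087 0.0096 0.0113]
  z 0.015 109 [0.0057 0.0078 0.0089 0.0098 0.0112]
  z 0.02 107 [0.0062 0.0079 0.0087 0.0094 0.0116]
  z 0.025 106 [0.0066 0.0079 0.0088 0.0099 0.0116]
  z 0.03 109 [0.0061 0.0078 0.0089 0.0099 0.0116]
  z 0.035 106 [0.0066 0.0081 0.0089 0.0097 0.0117]
  z 0.04 207 [-0.0152 -0.0118 -0.0089  0.0103  0.013 ]
  z 0.045 243 [-0.0177 -0.0144 -0.0115  0.013   0.0164]
  z 0.05 9 [-0.0155 -0.0147 -0.0146 -0.0141  0.0076]
  outer wall x= [ 0.0091 -0.0011  0.0156]
top 1217 y ext [-0.0716  0.0734] z99.5 0.0527
  z 0.0 36 [0.0086 0.0096 0.0102 0.0105 0.0111]
  z 0.005 39 [0.0089 0.0095 0.01   0.0102 0.0113]
  z 0.01 73 [-0.0087 -0.0081  0.0092  0.0101  0.0111]
  z 0.015 78 [-0.0087 -0.008   0.0011  0.0099  0.0109]
  z 0.02 76 [-0.009  -0.0081 -0.0074  0.0099  0.0105]
  z 0.025 79 [-0.0088 -0.0081  0.0092  0.01    0.011 ]
  z 0.03 80 [-0.0089 -0.0079 -0.007   0.01    0.0106]
  z 0.035 54 [-0.0099 -0.0082 -0.0078 -0.0071  0.0105]
  z 0.04 129 [-0.0129 -0.0109 -0.0093 -0.0079  0.0075]
  z 0.045 195 [-0.0181 -0.0145 -0.0121  0.0108  0.0148]
  z 0.05 85 [-0.017  -0.0146  0.0114  0.0135  0.0158]
  outer wall x= [ 0.01   -0.0033 -0.002 ]
wrist 1174 y ext [-0.0705  0.0567] z99.5 0.0532
  z 0.0 53 [-0.0298 -0.0099 -0.0059 -0.0019  0.002 ]
  z 0.005 15 [-0.0281 -0.0267 -0.0253 -0.0245 -0.0239]
  z 0.025 7 [-0.0106 -0.0105 -0.0105 -0.0105 -0.0105]
  z 0.04 22 [-0.0129 -0.0125 -0.0113 -0.0113  0.0044]
  z 0.045 266 [-0.0209 -0.0158 -0.0149 -0.0141  0.0124]
  z 0.05 504 [-0.0207 -0.0192 -0.0175  0.0106  0.0122]
```

All three cameras agree: relative to the plate, the slot lies about 3 mm towards its -x and about 1.8 mm towards its +y. I correct for both, then enter the lips.

step_arm(
  travel=[
    [-0.0034,0.0046,0.02],
    [-0.0034,0.0046,0.06],
    [-0.0034,0.0046,0.09],
    [-0.0034,0.0046,0.107],
    [-0.0034,0.0046,0.12],
    [-0.0034,0.0046,0.13],
    [-0.0034,0.0046,0.14],
    [-0.0034,0.0046,0.147],
    [-0.0034,0.0046,0.15],
    [-0.0034,0.0046,0.15],
  ],
  twist=[
    [0,0,0],
    [0,0,0],
    [0,0,0],
    [0,0,0],
    [0,0,0],
    [0,0,0],
    [0,0,0],
    [0,0,0],
    [0,0,0],
    [0,0,0],
  ],
  fingers=[1,1,1,1,1,1,1,1,1,1],
)

```text
t: 8.1
position: [0.5628, 0.2922, 0.1362]
eef_rot: [0.155, -0.582, 0.771, -0.207]
wrist_force: [-0.6, -0.4, -1.3]
gripper_width: 0.109
grip_force: 25.0
```

Run:
```python
from h import *
show(); go(*slot(.0635,F=np.array([.6153,.2771,.0415])))
C,P,s=cap("scene"); a=cv2.resize(C[120:255,290:410,::-1],(400,450))
C,P,s=cap("top"); b=cv2.resize(C[100:235,120:240,::-1],(400,450))
cv2.imwrite("pics/s4.png",np.hstack([a,b]))
```

```text
t 8.1 p [0.5628 0.2922 0.1362] R [[-0.275, -0.833, 0.48], [-0.961, 0.238, -0.138], [0.001, -0.5, -0.866]] F [-0.61 -0.37 -1.26] w 0.109 g 25.0 q [ 0.826  0.346 -0.685  1.055 -0.539 -2.031]
travel [ 0.     -0.      0.0763] twist [ 0.0001 -0.0001  0.0002]
```

View pics/s4.png

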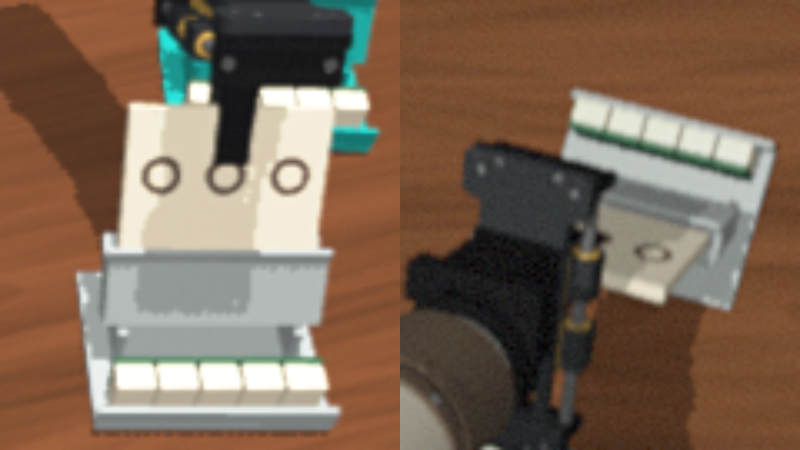

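The plate's lower edge is between the lips, centred along the slot at crop (120–325,245), with no contact force. I keep inserting.

step_arm(
  travel=[
    [0,0,0.006],
    [0,0,0.014],
    [0,0,0.022],
    [0,0,0.03],
    [0,0,0.038],
    [0,0,0.046],
    [0,0,0.053],
    [0,0,0.06],
    [0,0,0.064],
    [0,0,0.064],
  ],
  twist=[
    [0,0,0],
    [0,0,0],
    [0,0,0],
    [0,0,0],
    [0,0,0],
    [0,0,0],
    [0,0,0],
    [0,0,0],
    [0,0,0],
    [0,0,0],
  ],
  fingers=[1,1,1,1,1,1,1,1,1,1],
)

```text
t: 9.45
position: [0.5812, 0.2867, 0.1027]
eef_rot: [0.155, -0.582, 0.771, -0.207]
wrist_force: [0.1, 0.4, -0.9]
gripper_width: 0.112
grip_force: 25.0
```

step_arm(
  travel=[
    [0,0,0.002],
    [0,0,0.004],
    [0,0,0.006],
    [0,0,0.007],
    [0,0,0.008],
    [0,0,0.009],
    [0,0,0.01],
    [0,0,0.01],
    [0,0,0.01],
    [0,0,0.01],
  ],
  twist=[
    [0,0,0],
    [0,0,0],
    [0,0,0],
    [0,0,0],
    [0,0,0],
    [0,0,0],
    [0,0,0],
    [0,0,0],
    [0,0,0],
    [0,0,0],
  ],
  fingers=[1,1,1,1,1,1,1,1,1,1],
)

```text
t: 10.7
position: [0.5836, 0.286, 0.0991]
eef_rot: [0.156, -0.582, 0.771, -0.207]
wrist_force: [-8.9, -1.2, 8.5]
gripper_width: 0.111
grip_force: 25.0
```

step_arm(
  travel=[
    [0,0,0.0005],
    [0,0,0.001],
    [0,0,0.0015],
    [0,0,0.002],
    [0,0,0.0025],
    [0,0,0.003],
    [0,0,0.003],
    [0,0,0.003],
    [0,0,0.003],
    [0,0,0.003],
  ],
  twist=[
    [0,0,0],
    [0,0,0],
    [0,0,0],
    [0,0,0],
    [0,0,0],
    [0,0,0],
    [0,0,0],
    [0,0,0],
    [0,0,0],
    [0,0,0],
  ],
  fingers=[1,1,1,1,1,1,1,1,1,1],
)

```text
t: 11.95
position: [0.584, 0.286, 0.0992]
eef_rot: [0.157, -0.582, 0.771, -0.207]
wrist_force: [-20.1, -2.8, 18.7]
gripper_width: 0.114
grip_force: 25.1
```

Contact force rises along the slot axis at a depth where the plate's edge is at z≈0.044, against a floor of 0.043. So the edge is home. I ease the push, let go and retract along the slot.

step_arm(
  travel=[
    [0,0,-0.002],
    [0,0,-0.003],
    [0,0,-0.003],
    [0,0,-0.003],
    [0,0,-0.003],
    [0,0,-0.003],
    [0,0,-0.003],
    [0,0,-0.003],
    [0,0,-0.003],
    [0,0,-0.003],
  ],
  twist=[
    [0,0,0],
    [0,0,0],
    [0,0,0],
    [0,0,0],
    [0,0,0],
    [0,0,0],
    [0,0,0],
    [0,0,0],
    [0,0,0],
    [0,0,0],
  ],
  fingers=[1,1,0.7,0.5,0.3,0,-0.3,-0.5,-0.5,-0.5],
)

```text
t: 13.2
position: [0.5841, 0.2861, 0.0977]
eef_rot: [0.155, -0.582, 0.771, -0.207]
wrist_force: [-0.1, -0.6, 0.3]
gripper_width: 0.739
grip_force: 0.0
```

step_arm(
  travel=[
    [0,0,-0.005],
    [0,0,-0.02],
    [0,0,-0.05],
    [0,0,-0.09],
    [0,0,-0.13],
    [0,0,-0.17],
    [0,0,-0.2],
    [0,0,-0.22],
    [0,0,-0.22],
    [0,0,-0.22],
  ],
  twist=[
    [0,0,0],
    [0,0,0],
    [0,0,0],
    [0,0,0],
    [0,0,0],
    [0,0,0],
    [0,0,0],
    [0,0,0],
    [0,0,0],
    [0,0,0],
  ],
  fingers=[-0.5,-0.5,-0.5,-0.5,-0.5,-0.5,-0.5,-0.5,-0.5,-0.5],
)

```text
t: 14.45
position: [0.5206, 0.3038, 0.2113]
eef_rot: [0.155, -0.582, 0.771, -0.207]
wrist_force: [0.7, 0.0, -0.4]
gripper_width: 0.75
grip_force: 0.0
```

Run:
```python
from h import *
show()
R=pose(YAW,30); S=R*Ro.from_matrix(np.array([[0,-1,0],[-1,0,0],[0,0,-1.]]).T); F2=np.array([.6153,.2771,.043])
ims=[]
for n,(y,x) in(("scene",(120,290)),("top",(100,120))):
    C,P,s=cap(n); ims.append(cv2.resize(C[y:y+135,x:x+120,::-1],(400,450)))
    L=S.inv().apply(P.reshape(-1,3)-F2); c=C.reshape(-1,3).astype(int)
    k=L[np.isfinite(L[:,0])&(np.abs(L[:,0])<.025)&(np.abs(L[:,1])<.08)&(L[:,2]>.056)&(L[:,2]<.12)]
    print(n,len(k),"pct 1/50/99",np.percentile(k,[1,50,99],axis=0).round(4).tolist())
    e=k[(np.abs(k[:,0])<.012)]
    for a in(-.06,-.03,0,.03): 
        q=e[(e[:,1]>a)&(e[:,1]<a+.03)]; print("  top edge z y>",a,np.percentile(q[:,2],97).round(4) if len(q) else None)
    W=P.reshape(-1,3); W=W[np.isfinite(L[:,0])&(np.abs(L[:,0])<.025)&(np.abs(L[:,1])<.08)&(L[:,2]>.056)&(L[:,2]<.12)]; print("  world z max",np.percentile(W[:,2],99).round(4))
cv2.imwrite("pics/s5.png",np.hstack(ims))
```

```text
t 14.45 p [0.5206 0.3038 0.2113] R [[-0.275, -0.833, 0.479], [-0.961, 0.238, -0.139], [0.002, -0.499, -0.867]] F [ 0.7   0.05 -0.42] w 0.75 g 0.0 q [ 0.971  0.229 -0.599  0.788 -0.732 -1.846]
scene 1197 pct 1/50/99 [[-0.0077, -0.0667, 0.0568], [0.0012, -0.0029, 0.0792], [0.0049, 0.0621, 0.099]]
  top edge z y> -0.06 0.0985
  top edge z y> -0.03 0.0986
  top edge z y> 0 0.0987
  top edge z y> 0.03 0.0989
  world z max 0.1292
top 610 pct 1/50/99 [[-0.0083, -0.0655, 0.057], [0.0021, -0.0149, 0.0826], [0.0048, 0.0608, 0.1018]]
  top edge z y> -0.06 0.1014
  top edge z y> -0.03 0.1013
  top edge z y> 0 0.1011
  top edge z y> 0.03 0.0785
  world z max 0.1314
```

View pics/s5.png

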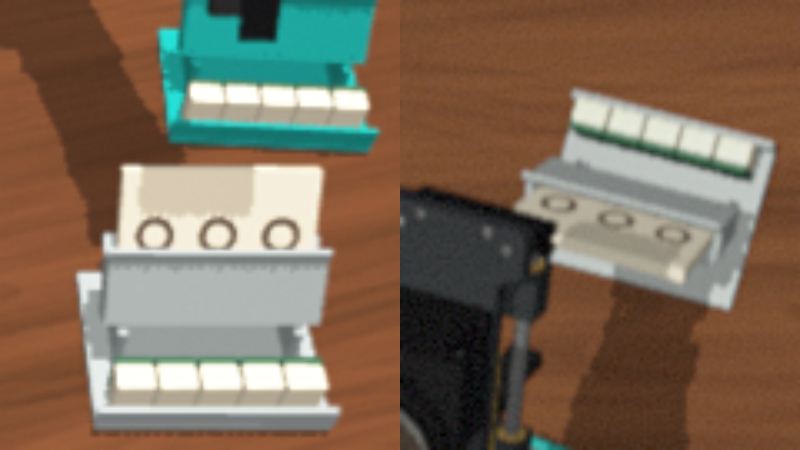

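The plate sits level in the slot. Its upper edge is 50 mm beyond the lips in both cameras, which is exactly the fully seated value. The gripper is clear.

```bash
python3 -c "
from cell import job; print(job.close_job())"
```

```text
the job is handed in; nothing more can be done
None
```

The ivory score plate is seated fully home in the grey holder's leaning slot and released. The arm never came near the cup, bowl or dice, and the job was handed in at about 14.5 s.

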